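Blow out a staining jar on the gas station

ROBOT

A 6-joint arm with a two-finger parallel gripper is mounted at the origin on the work surface. World frame = base frame: x ahead of the robot, y to its left, z up, the work surface at z = 0. Lengths are in m, angles in rad, forces in N, time in s.
With the tool pointing down it reaches from about 0.3 to 0.75 m from the base axis. Payload 8.5 kg.
Tool frame: the origin (TCP) lies midway between the tips of the shut fingers; the grasp point (between the pads) lies 19 mm behind it (r.grip_depth is the distance from the TCP to the grasp point, in m); x points along the fingers, z is the direction in which the jaws open and shut, and the axes are right-handed (so a half turn about x gives the same grasp; the last joint's range is limited). The gripper opens to 85 mm and grips with 20 to 120 N. Pads are 22 mm wide; open, the fingers measure 114 mm over their backs; the gripper's body (76 mm by 85 mm) begins 54 mm behind the grasp point. The pads swing forward as they close: fully open they stand 13 mm farther back than shut.
Start: joints at [-1.334, 0.381, 1.297, -0, 1.464, -0.215], TCP at [0.24, -0.495, 0.231] pointing down, gripper open.
Joint ranges: [-3.11, 3.11], [-0.89, 2.33], [0.22, 2.48], [-1.42, 4.56], [0.17, 2.85], [-2.88, 2.88]. Speed limits (rad/s): [2.39, 2.39, 3.14, 3.14, 3.14, 3.14].

INTERFACE

Orientations are given as a rotation vector (axis times angle).
In Python, from plant import r gives the robot as it stands. The module is installed in compiled form; this text tells all that it offers.
- The arm moves only by the tool send_rows, never from a script. Its argument "commands" is one flat list of numbers, 7 for each row, row after row: the shift along the tool's x, y, z in mm, then the turn, a rotation vector about the tool's x, y, z in degrees, then the closure, from 0 (fully open) to 1 (shut). In form: [x, y, z, ax, ay, az, hand, x, y, z, ax, ay, az, hand, ...]. A call has exactly 10 rows; each row is the pose to reach, as a shift and turn from the pose commanded when the call began, along the tool's axes at that moment; what a row does not reach only later rows make up. A row lasts 1/12 s, in which the tool goes at most 41.7 mm and 7.16 degrees, less where a joint would pass 70% of its speed; a pose out of reach is approached as far as the arm can. A call with a gripper value outside its range is refused whole. The fingers move at their own pace and stop on an object; "grip_force" is the grip in N (left out, the last holds). Time passes only in rows, so rows that repeat a pose let the fingers close, or fill a call up. It gives the time, the measured TCP pose, the force and the opening at its end, in the units of the state.
- r.sense(): the state, without advancing time (a new reading comes with each control period).
- r.grab_frame(name): name is "scene" or "top"; returns (picture, depth): 384x512x3 uint8, blue, green, red; 384x512 float32, m along the optical axis (not along the pixel's ray), 0 where there is no reading.
- r.calibration(name): a dict with "fx", "fy", "cx", "cy" (pixels), "pose" (4x4, takes a point from camera to world coordinates). Camera axes: x right, y down, z forward; pixel columns grow to the right and rows downward; lengths in m; the calibration is good to about 2 mm. A picture is of the moment at which its call begins. calibration takes no time and is no camera call.
- r.sign_off(): hands the job in, once; it reports no verdict.
Trained networks look in the newest picture that a camera, given by its name, has taken for a name from the list of things; names that differ only in an ending like _2 or _b are one class to them, and where a whole thing is asked for, a point or a joint stands for the part that bears it (a point fixed in the world has none). Each returns a list of dicts, best first, with "conf" (0 to 1); they miss things now and then, are a little off and sometimes report something else, mostly with a low value. They report only what shows in the picture. A call takes as long as a camera call. They do not tell look-alikes from the thing itself.
- r.search_frame(camera, target): "rect" ([left, top, right, bottom] as shares, 0 to 1, of the picture: columns of its width, rows of its height, round what is visible of it).
The state is a dict: "time": time; "joints": joint angles; "joint_vel": joint speeds; "tau": joint torques, N m; "eef_pos": TCP position; "orientation": TCP orientation; "wrist_force": force on the tool from outside, world axes, zero at the start; "wrist_torque": the same for the moment, N m; "finger_gap": finger opening in m.
Only numpy, scipy, OpenCV 4.12 (cv2) and the standard library are available. Lean on these libraries where they do the work, as an engineer would, in place of code of your own. Each camera call takes 0.05 s, during which the arm holds its last target. There are 200 camera calls.

TASK

The blue square staining jar stands mouth-up on the bench: turn it over and set it mouth-down on the sprung platform of the white blow-out station, with the brass nozzle inside the jar's mouth. Then push the jar down so that it presses the platform halfway (12 mm of its 24 mm travel: the orange band just sunk out of sight, the green band still showing), never pushing it to its bottom stop, and keep it there: the program finishes while the robot is still holding the jar and platform down. Leave everything else on the bench where it is.

Things in the scene. Friction and masses are not known exactly. Their poses are not given: they have to be found in the camera images.
- jar: Blue plastic staining jar: a square open-topped cup, 48 x 48 mm outside and 62 mm tall, walls and floor 4 mm thick, 0.13 to 0.25 kg. Origin at the centre of the outside of its closed floor; +z runs from the floor to the open mouth (the mouth is 62 mm along +z); x and y are normal to its flat sides. It starts mouth-up and lies steadily on any flat side. It may start left or right of the robot's midline, and the station is then on the other side.
- station: White blow-out station, fixed to the bench: housing 130 x 130 mm, 45 mm high, with a sprung square platform on top and a brass gas nozzle through the platform's middle; a hose stub (16 mm thick, 22 mm long) sticks out of its +x side. Origin at the centre of the housing's underside on the bench, z up, x and y along its sides.
- platform (a joint): Travel of the station's sprung platform straight down, in m: 0 at rest (up), 0.024 at its bottom stop. A spring pushes it up: the push needed is about 5 N to start, 10.4 N at the halfway 0.012 and 16 N at the bottom; the jar's own weight does not move it.
- platform_top (a point): Centre of the upper face of the grey platform plate (86 x 86 mm, flat, with an 18 mm hole for the nozzle). 73 mm above the bench at rest; moves down with the platform. Below the plate are a green band and, under it, an orange band, each 12 mm high; at half travel the orange band has just sunk into the housing.
- nozzle_tip (a point): Top of the fixed brass nozzle, an upright pin 12 mm in diameter on the platform's centre; 86 mm above the bench (13 mm above the resting platform). The jar must stand with the nozzle inside its mouth (inside width 40 mm).
- reagent: Bystander: small amber bottle, 48 mm in diameter, 85 mm tall, near the midline beyond the jar and station. Origin at the centre of its underside.
- beaker: Bystander: clear glass beaker, 70 mm across the rim, 85 mm tall, far left. Origin at the centre of its underside.
- wash: Bystander: white bottle with red cap, 64 mm in diameter, 170 mm tall, far right. Origin at the centre of its underside.
- dishes: Bystander: stack of two white culture dishes, 90 mm in diameter, 30 mm high, near the midline between jar and station. Origin at the centre of the underside.
- slidebox: Bystander: yellow slide box, 90 x 130 x 35 mm high, far side left. Origin at the centre of its underside.
- rack: Bystander: orange tube rack, 70 x 150 x 45 mm high, far side right. Origin at the centre of its underside.
- driver: Bystander: red-handled screwdriver, 170 mm long, lying on the bench at the right. Origin on its underside near its middle.
Mind the look-alikes: they are no part of the job. Of the things that look like the jar, the smaller one is meant.

How it is judged:
On the way:
1. the jar is turned mouth-down (angle between jar's own z axis and vertical above 3 rad), for 0.2 s.
At the end, for the whole second after the job is handed in: The jar stands mouth-down (within 8 degrees) on the platform with the nozzle inside its mouth, the robot is pushing on the jar (over 3 N), the jar pushes on the station (over 5 N), and the platform is held still at 12 mm of travel, give or take 4 mm (angle between jar's own z axis and vertical above 3 rad and horizontal distance between jar and nozzle_tip below 0.021 m and z of jar in the frame of platform_top between 0.058 and 0.066 m and value of joint platform between 0.008 and 0.016 m and contact force between jar and station above 5 N and (contact force between jar and the fingers above 3 N or contact force between jar and the arm above 3 N) and linear speed of jar below 0.02 m/s); the arm keeps its last pose, push and grip.
It fails at once if the platform is pushed to its bottom stop (over 22 mm) (value of joint platform above 0.022 m).
It fails at once if another thing on the bench is pushed over 30 mm away (distance of any of reagent, beaker, wash, dishes, slidebox, rack, driver from where it was at the start of the episode above 0.03 m).
It also fails if it takes over 54 s, if anything falls off the work surface, if the arm or the gripper's body presses on something with over 40 N, if the wrist force passes 120 N, or if a joint passes its speed limit or range.

## Working session

There is one attempt and no reset: what is moved stays moved. The work goes in short steps, Python scripts to look and compute and a tool call to move; the robot and the scene stay as the last step left them, time stands still between calls to the robot, and variables do not carry over. Pictures are saved under pics/ and viewed, about 8 in all and at most 12, crops included, and the job is handed in when it is done.

Besides the shell and the picture viewer there is one more tool, called after ">>>" as a command line: name --argument value ..., lists and objects as JSON in quotes. send_rows: Moves the arm, as the interface text tells. Its arguments: {"type":"object","properties":{"commands":{"type":"array"},"grip_force":{"type":"number"}},"required":["commands"]}

```bash
mkdir -p pics
cat > h.py <<'E'
import numpy as np,cv2
from plant import r
from scipy.spatial.transform import Rotation as R
def pts(cam,d):
    c=r.calibration(cam);v,u=np.mgrid[:384,:512]
    P=np.stack([(u-c["cx"])/c["fx"]*d,(v-c["cy"])/c["fy"]*d,d],-1)
    return P@c["pose"][:3,:3].T+c["pose"][:3,3]
E
python3 - <<'E'
from h import *
ims=[]
for cam in("scene","top"):
    im,d=r.grab_frame(cam);np.save(cam+".npy",d);cv2.imwrite("pics/%s0.png"%cam,im);ims.append(im)
    P=pts(cam,d)
    print(cam,np.round(r.calibration(cam)["pose"],2).tolist())
    for t in("jar","station","reagent","dishes"):
        for o in r.search_frame(cam,t)[:4]:
            a=np.array(o["rect"])*[512,384,512,384];u,v=int((a[0]+a[2])/2),int((a[1]+a[3])/2)
            print(t,round(o["conf"],2),a.round(),P[v,u].round(3))
cv2.imwrite("pics/both.png",cv2.resize(np.vstack(ims),None,fx=0.78,fy=.78))
s=r.sense();print({k:np.round(v,3).tolist() for k,v in s.items()},r.grip_depth)
E
```

```text
scene [[0.8, 0.48, -0.35, 0.97], [0.6, -0.66, 0.46, -0.56], [-0.0, -0.58, -0.81, 1.0], [0.0, 0.0, 0.0, 1.0]]
jar 0.81 [336. 111. 362. 148.] [0.681 0.326 0.081]
jar 0.75 [295. 128. 311. 152.] [0.574 0.233 0.043]
station 0.57 [164. 226. 232. 293.] [ 0.592 -0.277  0.071]
reagent 0.83 [286. 196. 302. 223.] [ 0.699 -0.005  0.058]
dishes 0.79 [210. 155. 238. 185.] [0.443 0.006 0.03 ]
dishes 0.62 [137. 299. 174. 342.] [ 0.632 -0.455  0.119]
top [[0.01, -1.0, 0.05, 0.5], [-1.0, -0.01, -0.01, 0.0], [0.01, -0.05, -1.0, 1.54], [0.0, 0.0, 0.0, 1.0]]
jar 0.82 [140. 153. 170. 176.] [0.674 0.374 0.005]
jar 0.78 [175. 187. 190. 203.] [0.566 0.268 0.005]
station 0.86 [298. 175. 346. 221.] [ 0.555 -0.234  0.075]
station 0.52 [174. 130. 213. 161.] [0.742 0.227 0.034]
reagent 0.49 [247. 157. 259. 168.] [0.677 0.013 0.085]
dishes 0.74 [237. 222. 263. 244.] [0.428 0.02  0.034]
{'time': 0.5, 'joints': [-1.334, 0.381, 1.297, -0.0, 1.464, -0.215], 'joint_vel': [-0.001, -0.002, -0.003, 0.001, 0.0, 0.0], 'tau': [-0.002, -44.804, -23.134, -0.0, 0.001, -0.0], 'eef_pos': [0.24, -0.495, 0.231], 'orientation': [0.87, 1.39, -0.87], 'wrist_force': [0.296, 0.79, 0.543], 'wrist_torque': [-0.007, 0.013, 0.048], 'finger_gap': 0.085} 0.0187
```

View pics/both.png

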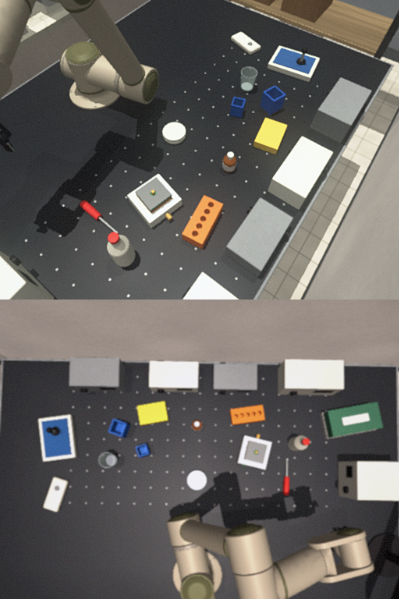

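Run:
```python
from h import *
for cam in("top","scene"):
    d=np.load(cam+".npy");im=cv2.imread("pics/%s0.png"%cam);P=pts(cam,d)
    hsv=cv2.cvtColor(im,cv2.COLOR_BGR2HSV)
    blue=(hsv[...,0]>100)&(hsv[...,0]<130)&(hsv[...,1]>120)&(d>0)
    for nm,c in(("small",(.56,.26)),("big",(.67,.36))):
        m=blue&(np.hypot(P[...,0]-c[0],P[...,1]-c[1])<.075)
        Q=P[m];zt=np.percentile(Q[:,2],97);T=Q[Q[:,2]>zt-.012]
        print(cam,nm,m.sum(),"ztop",zt.round(3),len(T),cv2.minAreaRect((T[:,:2]*1000).astype(np.float32)))
    m=(P[...,2]>.066)&(P[...,2]<.079)&(np.hypot(P[...,0]-.555,P[...,1]+.235)<.075)
    T=P[m];print(cam,"plat",len(T),T[:,2].mean().round(4),cv2.minAreaRect((T[:,:2]*1000).astype(np.float32)))
    m=(P[...,2]>.035)&(P[...,2]<.052)&(np.hypot(P[...,0]-.555,P[...,1]+.235)<.11)
    T=P[m];print(cam,"house",len(T),T[:,2].mean().round(4),cv2.minAreaRect((T[:,:2]*1000).astype(np.float32)))
a=cv2.imread("pics/scene0.png");b=cv2.imread("pics/top0.png")
z=lambda i,x,y,w:cv2.resize(i[y:y+w,x:x+w],(390,390),interpolation=cv2.INTER_CUBIC)
cv2.imwrite("pics/crop.png",np.hstack([z(a,280,95,95),z(b,130,140,80)]))
```

```text
top small 237 ztop 0.067 68 ((566.083740234375, 259.0747985839844), (48.11732864379883, 47.38050842285156), 19.404529571533203)
top big 466 ztop 0.087 125 ((665.1151733398438, 368.6923828125), (66.52320861816406, 63.700439453125), 70.8100357055664)
top plat 548 0.0736 ((564.4700317382812, -253.23150634765625), (86.38339233398438, 86.23548126220703), 76.56660461425781)
top house 700 0.0454 ((566.837158203125, -253.560546875), (131.41323852539062, 140.6966552734375), 76.97151947021484)
scene small 389 ztop 0.062 121 ((567.7449951171875, 256.87152099609375), (47.36842346191406, 55.214332580566406), 19.824325561523438)
scene big 747 ztop 0.083 221 ((666.572998046875, 364.7586669921875), (67.62300872802734, 67.11161041259766), 71.97853088378906)
scene plat 1025 0.0719 ((566.255859375, -256.61474609375), (85.98095703125, 89.5655288696289), 76.8476333618164)
scene house 1163 0.0438 ((566.91064453125, -257.326171875), (130.30384826660156, 132.57765197753906), 77.2035140991211)
```

View pics/crop.png

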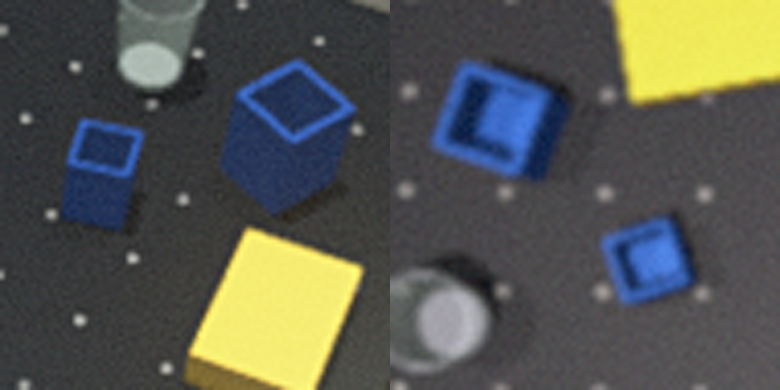

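```bash
cat >> h.py <<'E'
def plan(g,tilt,yaw,back=0.0,depth=0.0187,P0=None):
    """g grasp point; tool dir = sin(tilt)*u - cos(tilt)*z, u=azimuth yaw(deg); jaws horizontal across u"""
    s=r.sense();a=np.radians(yaw);t=np.radians(tilt);u=np.array([np.cos(a),np.sin(a),0])
    x=np.sin(t)*u-np.cos(t)*np.array([0,0,1]);z0=np.cross([0,0,1],u)
    R0=R.from_rotvec(s["orientation"]);p=np.array(g)+x*(depth-back)
    for sg in(1,-1):
        z=sg*z0;Rt=R.from_matrix(np.stack([x,np.cross(z,x),z],1))
        rv=(R0.inv()*Rt).as_rotvec(degrees=True)
        print("jaw",sg,"shift mm",(R0.inv().apply(p-s["eef_pos"])*1000).round(1),"rot deg",rv.round(1),"tcp",p.round(3))
def st():
    s=r.sense();print({k:np.round(s[k],3).tolist() for k in("time","joints","eef_pos","wrist_force","finger_gap")})
    M=R.from_rotvec(s["orientation"]).as_matrix();print("toolx",M[:,0].round(3),"toolz",M[:,2].round(3))
E
python3 - <<'E'
from h import *
st();plan([.567,.2575,.040],-25,-70.5,back=.1)
P=pts("top",np.load("top.npy"));im=cv2.imread("pics/top0.png")
for n,(u,v) in dict(beaker=(138,204),wash=(386,182),reag=(252,163)).items():print(n,P[v,u].round(3))
E
```

```text
{'time': 0.5, 'joints': [-1.334, 0.381, 1.297, -0.0, 1.464, -0.215], 'eef_pos': [0.24, -0.495, 0.231], 'wrist_force': [0.296, 0.79, 0.543], 'finger_gap': 0.085}
toolx [-0.  0. -1.] toolz [ 0.437 -0.9   -0.   ]
jaw 1 shift mm [ 117.7  618.7 -499.9] rot deg [-82.2  18.2  20.4] tcp [0.578 0.225 0.114]
jaw -1 shift mm [ 117.7  618.7 -499.9] rot deg [ 94.7  21.  -18.8] tcp [0.578 0.225 0.114]
beaker [0.527 0.427 0.008]
wash [ 0.608 -0.432  0.161]
reag [0.676 0.013 0.068]
```

>>> send_rows --commands '[0,620,-500,-82,18,20,0,0,620,-500,-82,18,20,0,0,620,-500,-82,18,20,0,0,620,-500,-82,18,20,0,0,620,-500,-82,18,20,0,0,620,-500,-82,18,20,0,0,620,-500,-82,18,20,0,0,620,-500,-82,18,20,0,0,620,-500,-82,18,20,0,0,620,-500,-82,18,20,0]' --grip_force 60

```text
time: 1.33
eef_pos: [0.4182, -0.116, 0.2316]
orientation: [0.218, 1.614, 0.356]
wrist_force: [1.7, -0.1, -0.1]
finger_gap: 0.0856
```

Run:
```python
from h import *
st();plan([.567,.2575,.040],-25,-70.5,back=.15)
```

```text
{'time': 1.333, 'joints': [-0.686, 0.28, 1.502, 0.226, 1.651, -0.789], 'eef_pos': [0.418, -0.116, 0.232], 'wrist_force': [1.737, -0.148, -0.092], 'finger_gap': 0.086}
toolx [-0.077  0.351 -0.933] toolz [ 0.994  0.097 -0.046]
jaw 1 shift mm [167.7 260.8 200.8] rot deg [-13.9   3.    3.7] tcp [0.586 0.205 0.159]
jaw -1 shift mm [167.7 260.8 200.8] rot deg [166.    5.4  -4.4] tcp [0.586 0.205 0.159]
```

>>> send_rows --commands '[168,261,201,-14,3,3.7,0,168,261,201,-14,3,3.7,0,168,261,201,-14,3,3.7,0,168,261,201,-14,3,3.7,0,168,261,201,-14,3,3.7,0,168,261,201,-14,3,3.7,0,168,261,201,-14,3,3.7,0,168,261,201,-14,3,3.7,0,168,261,201,-14,3,3.7,0,168,261,201,-14,3,3.7,0]'

```text
time: 2.17
eef_pos: [0.5874, 0.2077, 0.1559]
orientation: [0.076, 1.603, 0.608]
wrist_force: [-0.3, -0.2, -1.1]
finger_gap: 0.0856
```

Run:
```python
from h import *
st();plan([.567,.2575,.040],-25,-70.5)
im,_=r.grab_frame("scene");im2,_=r.grab_frame("top")
z=lambda i,x,y,w:cv2.resize(i[y:y+w,x:x+w],(390,390),interpolation=cv2.INTER_CUBIC)
cv2.imwrite("pics/h1.png",np.hstack([z(im,200,50,180),z(im2,130,120,150)]))
```

```text
{'time': 2.167, 'joints': [-0.02, 0.605, 1.204, 0.407, 1.504, -0.424], 'eef_pos': [0.587, 0.208, 0.156], 'wrist_force': [-0.337, -0.23, -1.128], 'finger_gap': 0.086}
toolx [-0.143  0.398 -0.906] toolz [ 0.942  0.335 -0.001]
jaw 1 shift mm [146.5  -0.3  -2.4] rot deg [ 0.1 -0.1 -0. ] tcp [0.564 0.265 0.023]
jaw -1 shift mm [146.5  -0.3  -2.4] rot deg [-179.9    0.    -0.2] tcp [0.564 0.265 0.023]
```

View pics/h1.png

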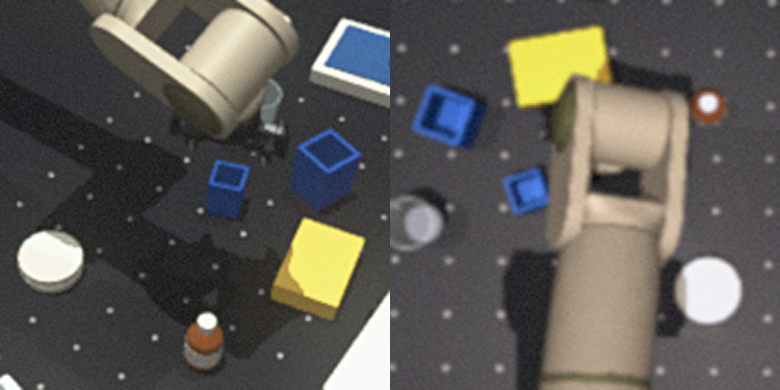

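>>> send_rows --commands '[30,0,-2,0,0,0,0,60,0,-2,0,0,0,0,90,0,-2,0,0,0,0,110,0,-2,0,0,0,0,130,0,-2,0,0,0,0,146,0,-2,0,0,0,0,146,0,-2,0,0,0,0,146,0,-2,0,0,0,0.6,146,0,-2,0,0,0,1,146,0,-2,0,0,0,1]'

```text
time: 3.1
eef_pos: [0.5655, 0.2592, 0.0268]
orientation: [0.078, 1.599, 0.603]
wrist_force: [0.1, -0.3, 0.4]
finger_gap: 0.0513
```

>>> send_rows --commands '[0,0,0,0,0,0,1,0,0,0,0,0,0,1,0,0,0,0,0,0,1,0,0,0,0,0,0,1,0,0,0,0,0,0,1,-20,0,0,0,0,0,1,-40,0,0,0,0,0,1,-60,0,0,0,0,0,1,-80,0,0,0,0,0,1,-80,0,0,0,0,0,1]'

```text
time: 3.93
eef_pos: [0.5779, 0.2269, 0.1016]
orientation: [0.077, 1.595, 0.602]
wrist_force: [-0.0, -0.3, -0.8]
finger_gap: 0.0474
```

Run:
```python
from h import *
st();plan([.56,.12,.12],62,-70.5);plan([.56,.12,.12],20,-70.5)
im,d=r.grab_frame("scene");P=pts("scene",d)
cv2.imwrite("pics/h2.png",cv2.resize(im[50:230,200:380],(390,390)))
```

```text
{'time': 3.933, 'joints': [0.011, 0.647, 1.295, 0.42, 1.359, -0.448], 'eef_pos': [0.578, 0.227, 0.102], 'wrist_force': [-0.042, -0.257, -0.812], 'finger_gap': 0.047}
toolx [-0.133  0.398 -0.908] toolz [0.944 0.329 0.006]
jaw 1 shift mm [-55.8 -97.1 -51.9] rot deg [ -0.4   0.3 -86.8] tcp [0.566 0.104 0.111]
jaw -1 shift mm [-55.8 -97.1 -51.9] rot deg [ 130.5 -123.4   -0.4] tcp [0.566 0.104 0.111]
jaw 1 shift mm [-43.6 -91.6 -52.1] rot deg [ -0.3   0.4 -44.8] tcp [0.562 0.114 0.102]
jaw -1 shift mm [-43.6 -91.6 -52.1] rot deg [166.2 -68.5  -0.6] tcp [0.562 0.114 0.102]
```

View pics/h2.png

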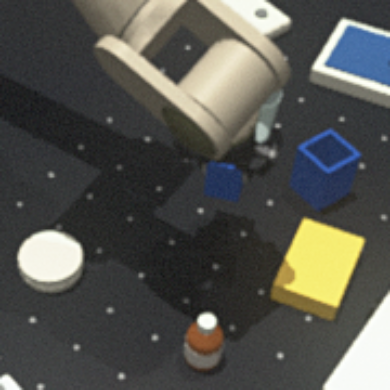

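Run:
```python
from h import *
plan([.56,.10,.13],65,-70.5)
```

```text
jaw 1 shift mm [ -76.  -110.1  -57.8] rot deg [ -0.3   0.1 -89.8] tcp [0.566 0.084 0.122]
jaw -1 shift mm [ -76.  -110.1  -57.8] rot deg [ 127.2 -126.9   -0.2] tcp [0.566 0.084 0.122]
```

>>> send_rows --commands '[-30,0,0,0,0,0,1,-55,-20,-15,0,0,-7,1,-76,-50,-30,0,0,-14,1,-76,-80,-45,0,0,-21,1,-76,-110,-58,0,0,-28,1,-76,-110,-58,0,0,-35,1,-76,-110,-58,0,0,-42,1,-76,-110,-58,0,0,-49,1,-76,-110,-58,0,0,-56,1,-76,-110,-58,0,0,-63,1]'

```text
time: 4.82
eef_pos: [0.5643, 0.0856, 0.1201]
orientation: [-0.762, 1.38, -0.259]
wrist_force: [0.3, 0.4, -1.4]
finger_gap: 0.0473
```

Run:
```python
from h import *
st();plan([.56,.10,.10],65,-70.5);plan([.56,.10,.027],65,-70.5)
```

```text
{'time': 4.817, 'joints': [0.223, 0.575, 1.496, -0.757, 1.115, 0.245], 'eef_pos': [0.564, 0.086, 0.12], 'wrist_force': [0.263, 0.356, -1.36], 'finger_gap': 0.047}
toolx [ 0.207 -0.585 -0.784] toolz [0.943 0.333 0.   ]
jaw 1 shift mm [23.2 15.9  0.8] rot deg [ -0.   -0.  -26.6] tcp [0.566 0.084 0.092]
jaw -1 shift mm [23.2 15.9  0.8] rot deg [175.1 -41.4   0. ] tcp [0.566 0.084 0.092]
jaw 1 shift mm [80.4 61.2  0.7] rot deg [ -0.   -0.  -26.6] tcp [0.566 0.084 0.019]
jaw -1 shift mm [80.4 61.2  0.7] rot deg [175.1 -41.4   0. ] tcp [0.566 0.084 0.019]
```

>>> send_rows --commands '[0,0,0,0,0,-7,1,0,0,0,0,0,-14,1,0,0,0,0,0,-21,1,10,8,0,0,0,-26.6,1,23,16,0,0,0,-26.6,1,35,26,1,0,0,-26.6,1,47,35,1,0,0,-26.6,1,57,43,1,0,0,-26.6,1,67,51,1,0,0,-26.6,1,67,51,1,0,0,-26.6,1]'

```text
time: 5.65
eef_pos: [0.565, 0.0837, 0.0335]
orientation: [-1.077, 1.197, -0.617]
wrist_force: [-1.1, 0.5, -1.9]
finger_gap: 0.0476
```

Run:
```python
from h import *
st();plan([.56,.10,.026],65,-70.5)
im,_=r.grab_frame("scene");im2,_=r.grab_frame("top")
z=lambda i,x,y,w:cv2.resize(i[y:y+w,x:x+w],(390,390),interpolation=cv2.INTER_CUBIC)
cv2.imwrite("pics/h3.png",np.hstack([z(im,190,70,150),z(im2,150,120,150)]))
```

```text
{'time': 5.65, 'joints': [0.35, 0.87, 1.556, -1.259, 1.251, 0.803], 'eef_pos': [0.565, 0.084, 0.034], 'wrist_force': [-1.077, 0.49, -1.892], 'finger_gap': 0.048}
toolx [ 0.297 -0.853 -0.428] toolz [ 0.944  0.331 -0.005]
jaw 1 shift mm [ 6.6 13.9  0.8] rot deg [ 0.2 -0.3 -0.4] tcp [0.566 0.084 0.018]
jaw -1 shift mm [ 6.6 13.9  0.8] rot deg [-179.8    0.6   -0.4] tcp [0.566 0.084 0.018]
```

View pics/h3.png

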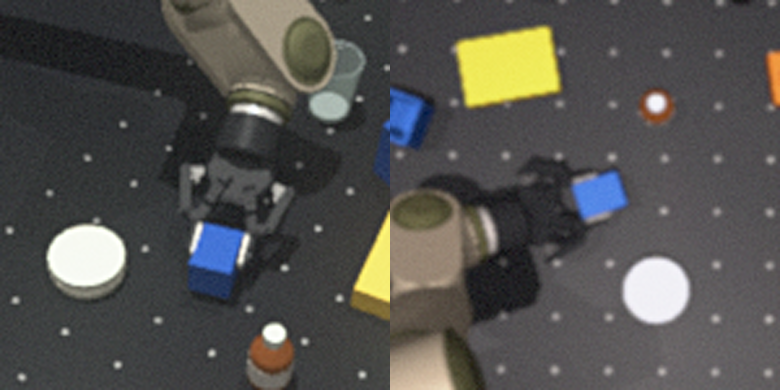

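>>> send_rows --commands '[2,4,0,0,0,0,1,4,8,1,0,0,0,1,5.5,11.5,1,0,0,0,1,6.5,14,1,0,0,0,1,6.5,14,1,0,0,0,1,6.5,14,1,0,0,0,1,6.5,14,1,0,0,0,1,6.5,14,1,0,0,0,0.5,6.5,14,1,0,0,0,0,6.5,14,1,0,0,0,0]'

```text
time: 6.58
eef_pos: [0.567, 0.0843, 0.0211]
orientation: [-1.074, 1.192, -0.619]
wrist_force: [-0.2, -0.3, -0.6]
finger_gap: 0.0698
```

>>> send_rows --commands '[0,0,0,0,0,0,0,0,0,0,0,0,0,0,0,0,0,0,0,0,0,0,0,0,0,0,0,0,-8,-18,0,0,0,0,0,-21,-45,0,0,0,0,0,-34,-72,0,0,0,0,0,-50,-108,0,0,0,0,0,-59,-126,0,0,0,0,0,-59,-126,0,0,0,0,0]'

```text
time: 7.42
eef_pos: [0.568, 0.0842, 0.1648]
orientation: [-1.069, 1.186, -0.621]
wrist_force: [-0.3, -0.3, 0.1]
finger_gap: 0.0852
```

```bash
cat >> h.py <<'E'
def bluebox(cam,im,d,c,rad=.08,ex=.012):
    P=pts(cam,d);hsv=cv2.cvtColor(im,cv2.COLOR_BGR2HSV)
    m=(hsv[...,0]>100)&(hsv[...,0]<130)&(hsv[...,1]>120)&(d>0)&(np.hypot(P[...,0]-c[0],P[...,1]-c[1])<rad)
    Q=P[m]
    if len(Q)<10: print(cam,"few",len(Q));return
    zt=np.percentile(Q[:,2],90);T=Q[Q[:,2]>zt-ex]
    print(cam,len(Q),"zt",zt.round(3),len(T),[np.round(a,1) for a in cv2.minAreaRect((T[:,:2]*1000).astype(np.float32))])
E
python3 - <<'E'
from h import *
st()
for c in("top","scene"):
    im,d=r.grab_frame(c);bluebox(c,im,d,(.565,.09));cv2.imwrite("pics/%s4.png"%c,im)
E
```

```text
{'time': 7.417, 'joints': [0.349, 0.66, 1.497, -1.192, 1.339, 0.552], 'eef_pos': [0.568, 0.084, 0.165], 'wrist_force': [-0.299, -0.332, 0.141], 'finger_gap': 0.085}
toolx [ 0.302 -0.852 -0.427] toolz [0.944 0.331 0.008]
top 273 zt 0.053 231 [array([564.8,  90.6]), array([47.8, 61.1]), np.float64(19.3)]
scene 471 zt 0.049 307 [array([566.7,  86.2]), array([48.5, 64.8]), np.float64(19.5)]
```

Run:
```python
from h import *
plan([.567,.084,.027],-25,-70.5,back=.12)
```

```text
jaw 1 shift mm [56.3 19.3  0.2] rot deg [-0.2 -0.  89.7] tcp [0.581 0.044 0.119]
jaw -1 shift mm [56.3 19.3  0.2] rot deg [127.5 126.8   0. ] tcp [0.581 0.044 0.119]
```

>>> send_rows --commands '[0,0,0,0,0,7,0,0,0,0,0,0,14,0,0,0,0,0,0,21,0,0,0,0,0,0,28,0,0,0,0,0,0,35,0,10,0,0,0,0,42,0,20,0,0,0,0,49,0,30,5,0,0,0,56,0,40,10,0,0,0,63,0,56,19,0,0,0,70,0]'

```text
time: 8.35
eef_pos: [0.5814, 0.0438, 0.1188]
orientation: [-0.188, 1.568, 0.342]
wrist_force: [1.0, 0.3, -0.6]
finger_gap: 0.0856
```

Run:
```python
from h import *
st();plan([.567,.084,.027],-25,-70.5,back=.12);plan([.567,.084,.027],-25,-70.5)
```

```text
{'time': 8.35, 'joints': [-0.167, 0.55, 1.357, 0.091, 1.282, -0.532], 'eef_pos': [0.581, 0.044, 0.119], 'wrist_force': [0.995, 0.298, -0.584], 'finger_gap': 0.086}
toolx [-0.031  0.093 -0.995] toolz [0.944 0.331 0.002]
jaw 1 shift mm [-0.1 -0.1 -0.2] rot deg [-0.2  0.1 19.3] tcp [0.581 0.044 0.119]
jaw -1 shift mm [-0.1 -0.1 -0.2] rot deg [177.3  30.2  -0.2] tcp [0.581 0.044 0.119]
jaw 1 shift mm [113.2  39.7  -0.5] rot deg [-0.2  0.1 19.3] tcp [0.564 0.091 0.01 ]
jaw -1 shift mm [113.2  39.7  -0.5] rot deg [177.3  30.2  -0.2] tcp [0.564 0.091 0.01 ]
```

>>> send_rows --commands '[0,0,0,0,0,7,0,0,0,0,0,0,14,0,0,0,0,0,0,19.3,0,30,10,0,0,0,19.3,0,60,20,0,0,0,19.3,0,85,29,0,0,0,19.3,0,103,36,0,0,0,19.3,0,111,39,0,0,0,19.3,0,111,39,0,0,0,19.3,0,111,39,0,0,0,19.3,0.6]'

```text
time: 9.18
eef_pos: [0.5649, 0.0899, 0.0118]
orientation: [0.075, 1.602, 0.599]
wrist_force: [1.1, 0.5, -0.2]
finger_gap: 0.0752
```

>>> send_rows --commands '[0,0,0,0,0,0,1,0,0,0,0,0,0,1,0,0,0,0,0,0,1,0,0,0,0,0,0,1,0,0,0,0,0,0,1,0,0,0,0,0,0,1,-20,0,0,0,0,0,1,-50,0,0,0,0,0,1,-90,0,0,0,0,0,1,-120,0,0,0,0,0,1]'

```text
time: 10.02
eef_pos: [0.5818, 0.0418, 0.1236]
orientation: [0.073, 1.6, 0.598]
wrist_force: [0.4, -0.3, -0.8]
finger_gap: 0.0475
```

Run:
```python
from h import *
st();plan([.566,-.1,.21],40,-90)
for c in("scene",):
    im,d=r.grab_frame(c);cv2.imwrite("pics/h5.png",cv2.resize(im[70:270,160:360],(400,400)))
```

```text
{'time': 10.017, 'joints': [-0.286, 0.615, 1.285, 0.345, 1.505, -0.692], 'eef_pos': [0.582, 0.042, 0.124], 'wrist_force': [0.351, -0.252, -0.752], 'finger_gap': 0.048}
toolx [-0.136  0.392 -0.91 ] toolz [0.944 0.33  0.001]
jaw 1 shift mm [-123.8  -97.4  -65.7] rot deg [ 20.2   2.8 -63.9] tcp [ 0.566 -0.112  0.196]
jaw -1 shift mm [-123.8  -97.4  -65.7] rot deg [-136.    85.9    3.7] tcp [ 0.566 -0.112  0.196]
```

View pics/h5.png

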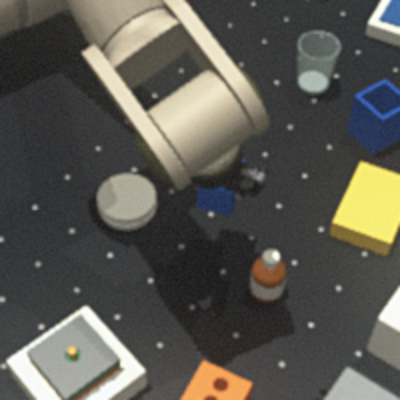

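>>> send_rows --commands '[-40,0,-10,2,0,-6,1,-80,0,-20,4,0.6,-12.6,1,-123,-20,-30,6,0.8,-19,1,-123,-40,-45,8,1.1,-25.4,1,-123,-65,-55,10,1.4,-31.7,1,-123,-80,-65,12,1.7,-38,1,-123,-97,-65,14,2,-44,1,-123,-97,-65,16,2.2,-51,1,-123,-97,-65,18,2.5,-57,1,-123,-97,-65,20,2.8,-63.5,1]'

```text
time: 10.9
eef_pos: [0.5661, -0.1101, 0.1931]
orientation: [-0.545, 1.501, -0.542]
wrist_force: [0.6, -0.8, -1.2]
finger_gap: 0.047
```

Run:
```python
from h import *
st();plan([.566,-.253,.18],65,-90)
```

```text
{'time': 10.9, 'joints': [-0.112, 0.5, 1.399, -0.735, 1.249, 0.131], 'eef_pos': [0.566, -0.11, 0.193], 'wrist_force': [0.621, -0.799, -1.16], 'finger_gap': 0.047}
toolx [ 0.001 -0.64  -0.768] toolz [ 1.     0.002 -0.   ]
jaw 1 shift mm [ 118.5 -109.3   -0.4] rot deg [  0.1   0.1 -25.2] tcp [ 0.566 -0.27   0.172]
jaw -1 shift mm [ 118.5 -109.3   -0.4] rot deg [-1.756e+02  3.920e+01  1.000e-01] tcp [ 0.566 -0.27   0.172]
```

>>> send_rows --commands '[0,0,0,0,0,-7,1,15,-14,0,0,0,-14,1,35,-32,0,0,0,-21,1,55,-50,0,0,0,-25.2,1,75,-70,0,0,0,-25.2,1,95,-88,0,0,0,-25.2,1,110,-102,0,0,0,-25.2,1,118,-109,0,0,0,-25.2,1,118,-109,0,0,0,-25.2,1,118,-109,0,0,0,-25.2,1]'

```text
time: 11.73
eef_pos: [0.5663, -0.2691, 0.1709]
orientation: [-0.881, 1.388, -0.876]
wrist_force: [-1.1, -0.0, -0.5]
finger_gap: 0.047
```

Run:
```python
from h import *
st()
ims=[]
for c,(x,y,w) in(("scene",(120,170,150)),("top",(270,140,110))):
    im,d=r.grab_frame(c);bluebox(c,im,d,(.566,-.255),.07);ims.append(cv2.resize(im[y:y+w,x:x+w],(390,390),interpolation=cv2.INTER_CUBIC))
    P=pts(c,d);hsv=cv2.cvtColor(im,cv2.COLOR_BGR2HSV);m=(hsv[...,0]>100)&(hsv[...,0]<130)&(hsv[...,1]>120)&(d>0)&(np.hypot(P[...,0]-.566,P[...,1]+.255)<.07)
    Q=P[m];print(c,"z range",np.percentile(Q[:,2],[1,5,50,95,99]).round(3))
    for z0 in(.14,.155,.17,.185,.2):
        q=Q[abs(Q[:,2]-z0)<.005]
        if len(q)>5: print(z0,len(q),q.min(0).round(3),q.max(0).round(3))
cv2.imwrite("pics/h6.png",np.hstack(ims))
```

```text
{'time': 11.733, 'joints': [-0.273, 0.639, 1.52, -1.323, 1.115, 0.465], 'eef_pos': [0.566, -0.269, 0.171], 'wrist_force': [-1.065, -0.034, -0.538], 'finger_gap': 0.047}
toolx [ 0.001 -0.904 -0.427] toolz [ 1.     0.002 -0.003]
scene 608 zt 0.203 454 [array([ 566.3, -257.1]), array([54.4, 52.2]), np.float64(89.8)]
scene z range [0.149 0.156 0.201 0.204 0.204]
0.155 37 [ 0.547 -0.284  0.15 ] [ 0.593 -0.262  0.16 ]
0.17 36 [ 0.547 -0.284  0.166] [ 0.592 -0.27   0.174]
0.185 36 [ 0.541 -0.284  0.18 ] [ 0.593 -0.225  0.19 ]
0.2 429 [ 0.54  -0.284  0.195] [ 0.592 -0.233  0.205]
top 234 zt 0.207 208 [array([ 567.5, -255.1]), array([45. , 46.5]), np.float64(0.4)]
top z range [0.171 0.182 0.204 0.208 0.209]
0.17 11 [ 0.549 -0.232  0.168] [ 0.585 -0.231  0.175]
0.185 7 [ 0.545 -0.233  0.186] [ 0.587 -0.232  0.189]
0.2 135 [ 0.545 -0.278  0.198] [ 0.59  -0.233  0.205]
```

View pics/h6.png

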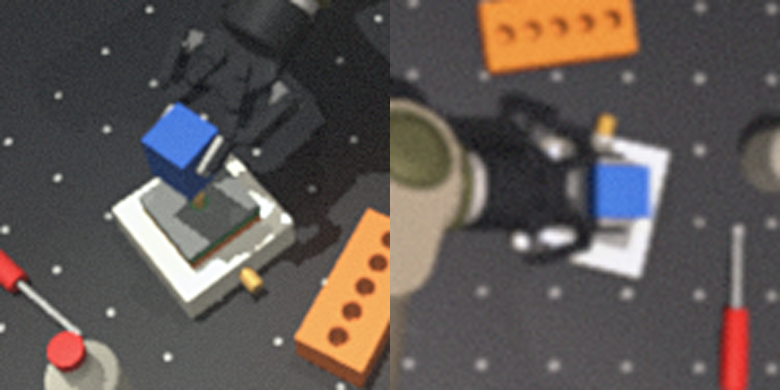

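Run:
```python
from h import *
plan([.565,-.253,.12],65,-82);plan([.565,-.253,.18],65,-82)
```

```text
jaw 1 shift mm [26.6 52.8  0.8] rot deg [-3.2 -7.1 -0.3] tcp [ 0.567 -0.27   0.112]
jaw -1 shift mm [26.6 52.8  0.8] rot deg [176.5  -0.4  11. ] tcp [ 0.567 -0.27   0.112]
jaw 1 shift mm [ 1.  -1.5  0.6] rot deg [-3.2 -7.1 -0.3] tcp [ 0.567 -0.27   0.172]
jaw -1 shift mm [ 1.  -1.5  0.6] rot deg [176.5  -0.4  11. ] tcp [ 0.567 -0.27   0.172]
```

>>> send_rows --commands '[1,-1,0.6,-1.6,-3.6,0,1,1,-1,0.6,-3.2,-7.1,-0.3,1,5,8,0.6,-3.2,-7.1,-0.3,1,10,18,0.7,-3.2,-7.1,-0.3,1,15,28,0.7,-3.2,-7.1,-0.3,1,19,37,0.8,-3.2,-7.1,-0.3,1,22,44,0.8,-3.2,-7.1,-0.3,1,25,50,0.8,-3.2,-7.1,-0.3,1,26.5,53,0.8,-3.2,-7.1,-0.3,1,26.5,53,0.8,-3.2,-7.1,-0.3,1]'

```text
time: 12.67
eef_pos: [0.5796, -0.2623, 0.1227]
orientation: [-0.939, 1.341, -0.767]
wrist_force: [0.3, 0.1, -2.8]
finger_gap: 0.0471
```

```bash
cat >> h.py <<'E'
def chk():
    st()
    for c in("scene","top"):
        im,d=r.grab_frame(c);bluebox(c,im,d,(.566,-.255),.07,.006)
        P=pts(c,d);hsv=cv2.cvtColor(im,cv2.COLOR_BGR2HSV);m=(hsv[...,0]>100)&(hsv[...,0]<130)&(hsv[...,1]>120)&(d>0)&(np.hypot(P[...,0]-.566,P[...,1]+.255)<.07)
        T=P[m];T=T[T[:,2]>np.percentile(T[:,2],90)-.006]
        A=np.c_[T[:,:2]-T[:,:2].mean(0),np.ones(len(T))];k=np.linalg.lstsq(A,T[:,2],rcond=None)[0];print("slope deg",np.degrees(k[:2]).round(1),"zmid",k[2].round(4))
        g=(hsv[...,1]<40)&(P[...,2]>.05)&(P[...,2]<.079)&(np.hypot(P[...,0]-.566,P[...,1]+.255)<.055)&(d>0)
        print("plat z",np.median(P[g][:,2]).round(4),g.sum())
    return im
E
python3 - <<'E'
from h import *
chk();plan([.565,-.253,.112],65,-82)
E
```

```text
{'time': 12.667, 'joints': [-0.274, 0.691, 1.585, -1.421, 0.993, 0.554], 'eef_pos': [0.58, -0.262, 0.123], 'wrist_force': [0.304, 0.107, -2.789], 'finger_gap': 0.047}
toolx [ 0.098 -0.888 -0.449] toolz [ 0.993  0.117 -0.013]
scene 542 zt 0.155 384 [array([ 579. , -253.4]), array([50.6, 49.9]), np.float64(5.8)]
slope deg [-1.2  2.4] zmid 0.1536
plat z 0.0719 501
top 227 zt 0.161 142 [array([ 577.2, -249.8]), array([44.9, 47.2]), np.float64(5.9)]
slope deg [-2.1  0.5] zmid 0.158
plat z 0.0735 181
jaw 1 shift mm [ 14.1  15.  -12.7] rot deg [ 0.  -1.5 -1.7] tcp [ 0.567 -0.27   0.104]
jaw -1 shift mm [ 14.1  15.  -12.7] rot deg [-179.9    2.6   -2.3] tcp [ 0.567 -0.27   0.104]
```

Run:
```python
from h import *
plan([.565,-.253,.15],65,-102)
```

```text
jaw 1 shift mm [ -3.7 -18.5 -19. ] rot deg [ 8.7 16.5 -1.5] tcp [ 0.561 -0.27   0.142]
jaw -1 shift mm [ -3.7 -18.5 -19. ] rot deg [-169.5    2.3   24.7] tcp [ 0.561 -0.27   0.142]
```

>>> send_rows --commands '[-5,-15,-5,0,0,0,1,-9,-27,-10,2,4,0,1,-12,-36,-15,4,8,-0.7,1,-12,-36,-19,6,11,-1,1,-12,-36,-19,8,15,-1.4,1,-12,-36,-19,8.7,16.5,-1.5,1,-12,-36,-19,8.7,16.5,-1.5,1,-12,-36,-19,8.7,16.5,-1.5,1,-12,-36,-19,8.7,16.5,-1.5,1,-12,-36,-19,8.7,16.5,-1.5,1]'

```text
time: 13.6
eef_pos: [0.5613, -0.2699, 0.1616]
orientation: [-0.746, 1.496, -1.039]
wrist_force: [0.7, -0.8, -1.4]
finger_gap: 0.0473
```

Run:
```python
from h import *
chk();plan([.565,-.253,.14],65,-102)
```

```text
{'time': 13.6, 'joints': [-0.262, 0.709, 1.395, -1.211, 1.311, 0.473], 'eef_pos': [0.561, -0.27, 0.162], 'wrist_force': [0.669, -0.818, -1.37], 'finger_gap': 0.047}
toolx [-0.187 -0.886 -0.423] toolz [ 0.978 -0.206 -0.001]
scene 565 zt 0.194 407 [array([ 563.2, -260.2]), array([50.4, 52. ]), np.float64(78.7)]
slope deg [-0.3 -0.4] zmid 0.1923
plat z 0.072 697
top 225 zt 0.198 169 [array([ 563.4, -255.8]), array([45.4, 45.7]), np.float64(77.3)]
slope deg [-0.7 -0.4] zmid 0.1954
plat z 0.0735 125
jaw 1 shift mm [12.1 26.8  0. ] rot deg [ 0.1  0.1 -0. ] tcp [ 0.561 -0.27   0.132]
jaw -1 shift mm [12.1 26.8  0. ] rot deg [-1.799e+02  1.000e-01  1.000e-01] tcp [ 0.561 -0.27   0.132]
```

>>> send_rows --commands '[2,10,1,0,0,0,1,6,20,1.3,0,0,0,1,11,30,1.3,0,0,0,1,15,39,1.3,0,0,0,1,18,46.5,1.3,0,0,0,1,18,46.5,1.3,0,0,0,1,18,46.5,1.3,0,0,0,1,18,46.5,1.3,0,0,0,1,18,46.5,1.3,0,0,0,1,18,46.5,1.3,0,0,0,1]'

```text
time: 14.53
eef_pos: [0.5637, -0.267, 0.1122]
orientation: [-0.746, 1.495, -1.04]
wrist_force: [-0.3, 0.2, -1.6]
finger_gap: 0.0475
```

Run:
```python
from h import *
chk()
```

```text
{'time': 14.533, 'joints': [-0.256, 0.783, 1.417, -1.234, 1.283, 0.57], 'eef_pos': [0.564, -0.267, 0.112], 'wrist_force': [-0.252, 0.151, -1.571], 'finger_gap': 0.048}
toolx [-0.187 -0.886 -0.423] toolz [ 0.978 -0.207  0.001]
scene 493 zt 0.145 372 [array([ 567. , -255.8]), array([53.5, 50.9]), np.float64(80.3)]
slope deg [-0.   0.4] zmid 0.1431
plat z 0.072 471
top 220 zt 0.148 169 [array([ 564.9, -254.3]), array([47.8, 46.3]), np.float64(76.9)]
slope deg [-0.4  0.3] zmid 0.1459
plat z 0.0734 147
```

>>> send_rows --commands '[1.3,2.7,0,0,0,0,1,2.5,5.4,0,0,0,0,1,3.4,7.2,0,0,0,0,1,4.2,9.1,0,0,0,0,1,5,10.9,0,0,0,0,1,5.9,12.7,0,0,0,0,1,5.9,12.7,0,0,0,0,1,5.9,12.7,0,0,0,0,1,5.9,12.7,0,0,0,0,1,5.9,12.7,0,0,0,0,1]'

```text
time: 15.47
eef_pos: [0.5635, -0.2669, 0.0984]
orientation: [-0.747, 1.495, -1.041]
wrist_force: [-1.4, 3.5, 5.9]
finger_gap: 0.0476
```

Run:
```python
from h import *
chk()
```

```text
{'time': 15.467, 'joints': [-0.256, 0.804, 1.423, -1.243, 1.275, 0.597], 'eef_pos': [0.564, -0.267, 0.098], 'wrist_force': [-1.374, 3.472, 5.879], 'finger_gap': 0.048}
toolx [-0.188 -0.887 -0.422] toolz [ 0.978 -0.207  0.   ]
scene 478 zt 0.131 368 [array([ 566.6, -256.6]), array([50.7, 49.6]), np.float64(79.0)]
slope deg [-0.2  1. ] zmid 0.1293
plat z 0.0672 453
top 211 zt 0.135 142 [array([ 564.6, -254.5]), array([47.6, 45.9]), np.float64(79.0)]
slope deg [1.5 0.2] zmid 0.1328
plat z 0.0689 180
```

>>> send_rows --commands '[0.8,1.6,0,0,0,0,1,1.6,3.3,0,0,0,0,1,2.3,5,0,0,0,0,1,3.1,6.6,0,0,0,0,1,3.1,6.6,0,0,0,0,1,3.1,6.6,0,0,0,0,1,3.1,6.6,0,0,0,0,1,3.1,6.6,0,0,0,0,1,3.1,6.6,0,0,0,0,1,3.1,6.6,0,0,0,0,1]'

```text
time: 16.4
eef_pos: [0.5636, -0.2669, 0.0917]
orientation: [-0.747, 1.495, -1.042]
wrist_force: [-2.0, 4.8, 8.9]
finger_gap: 0.0473
```

Run:
```python
from h import *
chk()
a,_=r.grab_frame("scene");b,_=r.grab_frame("top")
cv2.imwrite("pics/h7.png",np.hstack([cv2.resize(a[190:300,140:250],(500,500),interpolation=cv2.INTER_CUBIC),cv2.resize(b[100:300,120:345],(300,500))]))
```

```text
{'time': 16.4, 'joints': [-0.255, 0.815, 1.426, -1.247, 1.272, 0.611], 'eef_pos': [0.564, -0.267, 0.092], 'wrist_force': [-2.02, 4.835, 8.887], 'finger_gap': 0.047}
toolx [-0.188 -0.887 -0.421] toolz [ 0.978 -0.207  0.   ]
scene 472 zt 0.124 360 [array([ 566.2, -258. ]), array([48. , 51.1]), np.float64(77.5)]
slope deg [0.2 0.2] zmid 0.1226
plat z 0.0604 446
top 210 zt 0.129 137 [array([ 564.8, -253.5]), array([47.2, 46.1]), np.float64(78.6)]
slope deg [-0.5  0.7] zmid 0.1262
plat z 0.062 182
```

View pics/h7.png

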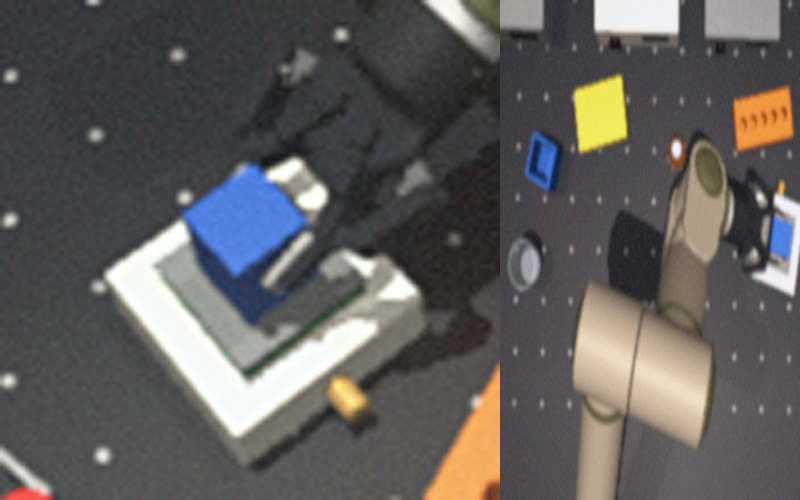

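```bash
python3 -c "
from h import *
print(r.sign_off());st()"
```

```text
the job is handed in; nothing more can be done
None
the job is handed in; nothing more can be done
```

The smaller blue jar is upside down on the station platform, and the robot is still gripping it and holding the platform down. I handed the job in at about 16.5 s.

- **Picking the jar:** Two blue jars were on the bench. I took the 48 mm wide, 62 mm tall one and left the larger look-alike (about 66 mm wide, 83 mm tall).
- **Turning it over:** I gripped it with the tool leaning, laid it on its side, gripped it again and turned it mouth-down over the nozzle. Then I pressed down in small steps.

Last checks before handing in:
- **Platform travel:** about 11.5 mm from both cameras. The orange band was out of sight and the green band still showed.
- **Jar position:** level within 1° and within about 2 mm of the platform centre, with its floor 62–64 mm above the platform.
- **Push:** the wrist read about 9 N upward. The grip was steady on the jar, with a finger opening of 47 mm. There was also about 5 N of sideways force, which I did not explain.
- **Other things:** in the last wide picture, the beaker, reagent bottle, slide box, rack and larger jar looked in place. The wash bottle, screwdriver and dishes were not clearly in that view, and I measured none of the displacements.

**Joint 4 at its limit:** while lowering the jar the first time, joint 4 reached its limit (it read -1.421 against -1.42). The jar drifted about 13 mm to the side while still in the air. I lifted, turned the tool to another heading and lowered again; no failure was reported.

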